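# Make the machine safe at its button stations

### The job

Make the machine safe: with the fingertips, gently push the big mushroom-headed stop button all the way down, where it stays, and only then press the square button all the way down, hold it there for about half a second and let it spring back up. Leave the station with the small round start button completely untouched, do not lift, tip or shift any station, do not disturb the jar, the steel sleeve or the screwdriver, and finish with the hand clear.

Things in the scene. Friction and masses are not known exactly. Their poses are not given: they have to be found in the camera images.
- stop_station: Button station with the mushroom-headed stop button in the middle of its top face; 84 x 84 mm and 60 mm high, loose on the bench, 0.5 to 0.95 kg, rubber foot, light grey box with a 12 mm antenna stub on its +x side; origin at the centre of its underside, z up
- ack_station: Button station with the square button in the middle of its top face; 84 x 84 mm and 60 mm high, loose on the bench, 0.5 to 0.95 kg, rubber foot, light grey box with a 12 mm antenna stub on its +x side; origin at the centre of its underside, z up
- start_station: Button station with the small round start button in the middle of its top face, not to be touched; 84 x 84 mm and 60 mm high, loose on the bench, 0.5 to 0.95 kg, rubber foot, light grey box with a 12 mm antenna stub on its +x side; origin at the centre of its underside, z up
- stop_button_top (a point): Top centre of the black mushroom-headed stop button: domed cap 56 mm in diameter, 16 mm thick, its top almost flat over the middle 32 mm. This point moves with the cap: about 90 mm above the bench when up, 80 mm when fully down
- ack_button_top (a point): Top centre of the black square button, a flat key 40 x 40 mm. This point moves with the key: 76 mm above the bench when up, 66 mm when fully down
- start_button_top (a point): Top centre of the small round black start button, 26 mm in diameter, flat, 76 mm above the bench; not to be touched
- stop_button (a joint): How far the stop button is pushed down, m: 0 up, 0.010 fully down against a hard stop. Moves straight down against about 4 N of friction, without a spring, and stays where it is left; it starts 0 to 1.5 mm down
- ack_button (a joint): How far the square button is pressed, m: 0 up, 0.010 fully down against a hard stop. A spring of 0.4 N/mm pushes it back up: about 1 N to start, about 5 N fully down
- start_button (a joint): How far the small round button is pressed, m: 0 up, 0.010 fully down; sprung like the square one; must stay up
- jar: Closed glass jar 64 mm in diameter, 85 mm high, standing loose; origin at the centre of its underside; bystander
- sleeve: Steel sleeve (short tube) 68 mm outside, 52 mm inside diameter, 60 mm high, standing loose; origin at the centre of its underside; bystander
- screwdriver: Screwdriver lying loose on the far side of the stations, about 0.2 m long along its own x, handle to its -x; bystander
Mind the look-alikes: they are no part of the job. What is shaped like the ack_station but pink or red is not meant.

How it is judged:
By the outcome, as a careful person would: the job done as asked, in the order asked, and still so for the second after the job is handed in, with the robot touching nothing.
It also fails if it takes over 38 s, if anything falls off the work surface, if the arm or the gripper's body presses on something with over 40 N, if the wrist force passes 120 N, or if a joint passes its speed limit or range.

### The arm

A 6-joint arm with a two-finger parallel gripper is mounted at the origin on the work surface. World frame = base frame: x ahead of the robot, y to its left, z up, the work surface at z = 0. Lengths are in m, angles in rad, forces in N, time in s.
With the tool pointing down it reaches from about 0.35 to 0.975 m from the base axis. Payload 4.9 kg.
Tool frame: the origin (TCP) lies midway between the tips of the shut fingers; the grasp point (between the pads) lies 19 mm behind it; z points along the fingers, y is the line along which they close (so a half turn about z gives the same grasp; the last joint's range is limited). The gripper opens to 85 mm and grips with 20 to 120 N. Pads are 22 mm wide; open, the fingers measure 114 mm over their backs; the gripper's body (76 mm by 85 mm) begins 54 mm behind the grasp point. The pads swing forward as they close: fully open they stand 13 mm farther back than shut.
Start: joints at [-1.295, 0.053, 1.613, -0, 1.476, -0.119], TCP at [0.24, -0.577, 0.231] pointing down, gripper open.
Joint ranges: [-3.01, 3.01], [-1.01, 2.22], [0.06, 2.58], [-1.02, 4.17], [0.09, 2.62], [-3.14, 3.14]. Speed limits (rad/s): [2.57, 2.57, 3.14, 3.14, 3.14, 3.14].

### API

Orientations are given as a unit quaternion [w, x, y, z].
In Python, from plant import * gives the robot as it stands.
- The arm moves only by the tool jog_arm, never from a script. Its argument "targets" is a list of rows, each a list of 3 entries, a list of its own where there are three numbers: the shift along the tool's x, y, z in units of 25 mm (1.0 is 25 mm), then the turn, a rotation vector about the tool's x, y, z in units of 8 degrees (1.0 is 8 degrees), then the opening in per cent of the stroke, from 0 (shut) to 100 (fully open). A call has 1 to 8 rows; each row is the pose to reach, as a shift and turn from the pose commanded when the call began, along the tool's axes at that moment; what a row does not reach only later rows make up. A row lasts 1/8 s, in which the tool goes at most 62.5 mm and 10.7 degrees, less where a joint would pass 70% of its speed; a pose out of reach is approached as far as the arm can. A call with a gripper value outside its range is refused whole. The fingers move at their own pace and stop on an object; the grip force is fixed at half the most. Time passes only in rows, so rows that repeat a pose let the fingers close. It gives the time, the measured TCP pose, the force, the opening and the grip force at its end, in the units of the state.
- state(): the state, without advancing time (a new reading comes with each control period).
- grab_frame(name): name is "scene" or "side" or "wrist"; returns (picture, depth): 400x640x3 uint8, red, green, blue; 400x640 float32, m along the optical axis (not along the pixel's ray), 0 where there is no reading.
- camera_params(name): a dict with "fovy" (degrees; the focal length in pixels is half the picture's height over the tangent of half this angle, whatever the lens; pixels are square), "cx", "cy" (the principal point, pixels), "rvec" (rotation vector, rad) and "tvec" (3), from world to camera coordinates, as OpenCV has them; the wrist camera has in their place "hand_eye" (4x4, takes a point from camera to tool coordinates, whose origin is the TCP and whose axes are the flange's). Camera axes: x right, y down, z forward; pixel columns grow to the right and rows downward; lengths in m; the calibration is good to about 2 mm. The wrist camera is an equidistant fisheye: a pixel r from the principal point sees the ray r / f radians off the axis. A picture is of the moment at which its call begins: read the wrist's pose just before it. camera_params takes no time and is no camera call.
- job_done(): hands the job in; it is judged then, once.
The state is a dict: "time": time; "joint_pos": joint angles; "joint_vel": joint speeds; "joint_efforts": joint torques, N m; "tool_pos": TCP position; "tool_rot": TCP orientation; "contact_force": force on the tool from outside, world axes, zero at the start; "ft_torque": the same for the moment, N m; "gripper_width": opening from 0.0 (shut) to 1.0 (fully open); "grasp_force": force on a finger pad.
Only numpy, scipy, OpenCV 4.12 (cv2) and the standard library are available. Lean on these libraries where they do the work, as an engineer would, in place of code of your own. Each camera call takes 0.05 s, during which the arm holds its last target. There are 200 camera calls.

## Working session

There is one attempt and no reset: what is moved stays moved. The work goes in short steps, Python scripts to look and compute and a tool call to move; the robot and the scene stay as the last step left them, time stands still between calls to the robot, and variables do not carry over. Pictures are saved under pics/ and viewed, at most 10 in all, crops included, and the job is handed in when it is done.

Besides the shell and the picture viewer there is one more tool, called by a JSON object that holds its "api" and its "payload". jog_arm: Moves the arm, as the interface text tells. Its arguments: {"type":"object","properties":{"targets":{"type":"array"}},"required":["targets"]}

```bash
mkdir -p pics; cat > h.py <<'E'
from plant import *
import numpy as np, cv2
from scipy.spatial.transform import Rotation as R
def cam(n):
    p=camera_params(n); f=200/np.tan(np.radians(p["fovy"])/2)
    Rm=R.from_rotvec(np.array(p["rvec"]).ravel()).as_matrix(); return p,f,Rm,np.array(p["tvec"]).ravel()
def plane(n,u,v,z):
    p,f,Rm,t=cam(n); d=Rm.T@np.array([(u-p["cx"])/f,(v-p["cy"])/f,1]); c=-Rm.T@t
    return c+d*(z-c[2])/d[2]
def cloud(n,D):
    p,f,Rm,t=cam(n); v,u=np.mgrid[:400,:640]
    P=np.stack([(u-p["cx"])/f*D,(v-p["cy"])/f*D,D],-1); return (P-t)@Rm
E
python3 - <<'E'
from h import *
s=state(); print(s)
for n in("scene","side"):
    im,D=grab_frame(n); np.savez(f"{n}.npz",im=im,D=D); cv2.imwrite(f"pics/{n}.png",im[:,:,::-1])
    p,f,Rm,t=cam(n); print(n,f,p["cx"],p["cy"],-Rm.T@t, (D>0).mean())
E
```

```text
{'time': 0.0, 'joint_pos': array([-1.29501370e+00,  5.33733978e-02,  1.61429079e+00,  3.16161488e-06,
        1.47598807e+00, -1.18993559e-01]), 'joint_vel': array([ 8.69677879e-04, -2.82098066e-03,  1.15247729e-04, -2.02436758e-04,
        1.90869353e-04, -2.09694236e-05]), 'joint_efforts': array([-1.48457115e-03, -3.93687129e+01, -3.70176387e+01, -1.83637499e-04,
        7.03095211e-03,  5.04391302e-07]), 'tool_pos': array([ 0.24021133, -0.57632536,  0.23005467]), 'tool_rot': array([-1.02676465e-03,  9.80581649e-01,  1.96108563e-01, -7.90796388e-05]), 'contact_force': array([-0.92565894,  0.01050591,  0.53084208]), 'ft_torque': array([-0.00670285,  0.00291565, -0.00848679]), 'grasp_force': 0.0, 'gripper_width': 1.001627705708613}
scene 366.1349819681744 321.8642584765594 202.88329126197726 [ 1.24291791 -0.57516176  0.67438017] 0.9961328125
side 440.45370090624675 320.3166992276889 206.97161365171132 [0.20391182 0.64957524 0.98833599] 0.99594140625
```

View pics/scene.png

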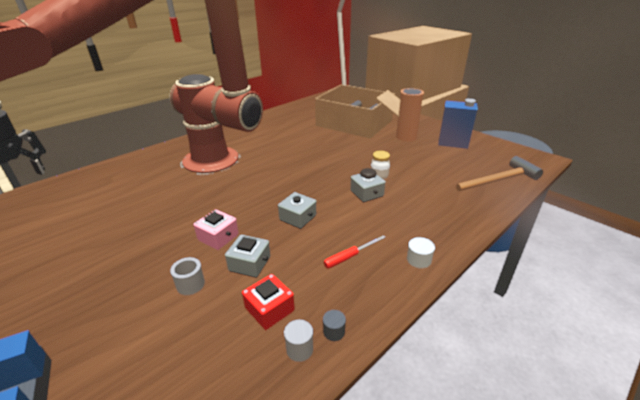

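View pics/side.png

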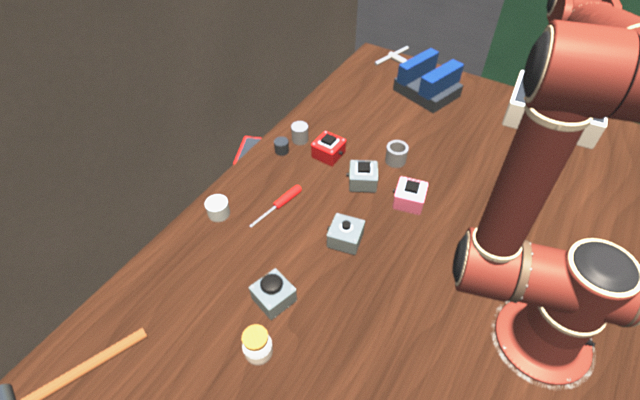

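Both views show three grey stations: mushroom at scene (368,183) / side (272,290), small round at (297,208) / (346,232), square at (248,255) / (364,175). The pink (215,227) and red (268,298) square-button boxes are look-alikes. The grey one with the square key fits ack_station. I'll measure the points and confirm them in a crop.

```bash
python3 - <<'E'
from h import *
T={"stop":((368,178),(272,284),.089),"ack":((247,244),(364,167),.076),"start":((297,200),(346,226),.076)}
crops=[]
for i,n in enumerate(("scene","side")):
    z=np.load(n+".npz"); im,D=z["im"],z["D"]; P=cloud(n,D); g=im.max(2)
    for k,t in T.items():
        u,v=t[i]; m=np.zeros(g.shape,np.uint8); r=16; m[v-r:v+r,u-r:u+r]=(g[v-r:v+r,u-r:u+r]<65)
        m&=(P[...,2]>.064).astype(np.uint8)
        c,l,st,ce=cv2.connectedComponentsWithStats(m)
        j=1+np.argmin([np.hypot(*(ce[q]-(u,v)))-.02*st[q,4] for q in range(1,c)])
        q=P[l==j]; top=q[q[:,2]>np.percentile(q[:,2],60)]
        print(n,k,ce[j].round(1),st[j,4],"ray",plane(n,*ce[j],t[2]).round(4),"med",np.median(q,0).round(4),"zmax",q[:,2].max().round(4),"bb",(q.min(0)[:2]).round(3),q.max(0)[:2].round(3))
        # box top: grey points at height ~60mm near
        c0=np.median(q,0)
        b=(np.abs(P[...,2]-.06)<.006)&(np.hypot(P[...,0]-c0[0],P[...,1]-c0[1])<.075)
        (cx,cy),(w,h),a=cv2.minAreaRect(P[b][:,:2].astype(np.float32)); print("   box",round(cx,4),round(cy,4),round(w,3),round(h,3),round(a,1))
        crops.append(cv2.resize(im[v-30:v+30,u-30:u+30,::-1],(260,260),interpolation=cv2.INTER_CUBIC))
    # bystanders: everything >20mm high on bench
    m=((P[...,2]>.02)&(P[...,2]<.11)&(P[...,0]>.25)&(P[...,0]<1.1)&(np.abs(P[...,1])<.7)).astype(np.uint8)
    c,l,st,ce=cv2.connectedComponentsWithStats(m)
    for q in range(1,c):
        if st[q,4]>60: a=P[l==q]; print("  obj",ce[q].round(0),a.min(0).round(3),a.max(0).round(3))
cv2.imwrite("pics/crop.png",np.vstack([np.hstack(crops[:3]),np.hstack(crops[3:])]))
E
```

```text
scene stop [367.6 176. ] 14 ray [0.62   0.2178 0.089 ] med [0.6135 0.2261 0.0815] zmax 0.0841 bb [0.593 0.219] [0.625 0.245]
   box 0.5983 0.2447 0.085 0.085 73.2
scene ack [246.7 247.1] 46 ray [ 0.6199 -0.2397  0.076 ] med [ 0.6175 -0.2409  0.0724] zmax 0.0776 bb [ 0.6   -0.253] [ 0.629 -0.212]
   box 0.6033 -0.2316 0.085 0.085 27.7
scene start [296.7 200.3] 11 ray [ 0.5508 -0.0178  0.076 ] med [ 0.549  -0.0159  0.0737] zmax 0.0751 bb [ 0.543 -0.022] [ 0.551 -0.007]
   box 0.5391 -0.0099 0.084 0.088 11.6
  obj [368. 121.] [0.25  0.573 0.02 ] [0.323 0.699 0.11 ]
  obj [404. 125.] [0.376 0.666 0.02 ] [0.465 0.7   0.11 ]
  obj [371. 176.] [0.52  0.192 0.02 ] [0.649 0.402 0.093]
  obj [485. 178.] [0.796 0.478 0.02 ] [0.896 0.699 0.029]
  obj [297. 208.] [ 0.491 -0.059  0.02 ] [0.59  0.039 0.079]
  obj [215. 227.] [ 0.4   -0.281  0.02 ] [ 0.498 -0.182  0.079]
  obj [247. 253.] [ 0.548 -0.286  0.02 ] [ 0.659 -0.177  0.079]
  obj [420. 250.] [0.869 0.065 0.02 ] [0.934 0.129 0.054]
  obj [340. 255.] [ 0.746 -0.102  0.02 ] [ 0.78  -0.002  0.03 ]
  obj [186. 273.] [ 0.524 -0.41   0.02 ] [ 0.5
[... 875 characters left out ...]
2 ] [ 0.907 -0.271  0.068]
  obj [328. 146.] [ 0.703 -0.325  0.02 ] [ 0.8   -0.237  0.083]
  obj [281. 143.] [ 0.876 -0.246  0.02 ] [ 0.925 -0.196  0.052]
  obj [397. 151.] [ 0.524 -0.409  0.02 ] [ 0.591 -0.338  0.068]
  obj [363. 174.] [ 0.546 -0.286  0.02 ] [ 0.654 -0.174  0.084]
  obj [410. 193.] [ 0.396 -0.279  0.02 ] [ 0.495 -0.18   0.084]
  obj [287. 195.] [ 0.74  -0.098  0.02 ] [0.776 0.002 0.032]
  obj [217. 205.] [0.866 0.069 0.02 ] [0.931 0.133 0.058]
  obj [345. 232.] [ 0.487 -0.057  0.02 ] [0.586 0.042 0.082]
  obj [273. 292.] [0.544 0.195 0.02 ] [0.645 0.298 0.095]
  obj [256. 343.] [0.513 0.346 0.02 ] [0.575 0.407 0.092]
  obj [ 91. 362.] [0.787 0.477 0.02 ] [0.896 0.7   0.032]
```

View pics/crop.png

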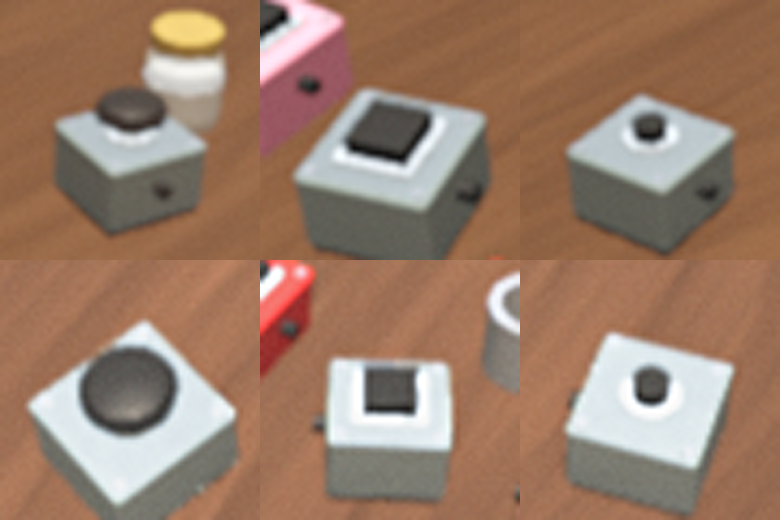

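Confirmed: the mushroom button is on the box at (0.597, 0.246), and the square button on the grey box at (0.602, -0.230). The two views agree within 3 mm and the 85 mm footprint matches. Next I shut the fingers and travel high to the stop station.

{"api": "jog_arm", "payload": {"targets": [[[2, -1.9, 0], [0, 0, 0], 0], [[3.8, -3.6, 0], [0, 0, 0], 0], [[5.5, -5.3, 0], [0, 0, 0], 0], [[7.2, -6.9, 0], [0, 0, 0], 0], [[8.9, -8.6, 0], [0, 0, 0], 0], [[10.6, -10.2, 0], [0, 0, 0], 0], [[12.3, -11.9, 0], [0, 0, 0], 0], [[14, -13.5, 0], [0, 0, 0], 0]]}}

```text
time: 1.1
tool_pos: [0.4338, -0.1288, 0.231]
tool_rot: [0.0, 0.981, 0.196, 0.0]
contact_force: [0.2, -0.5, 1.3]
gripper_width: -0.001
grasp_force: 0.0
```

{"api": "jog_arm", "payload": {"targets": [[[1.7, -1.6, 0], [0, 0, 0], 0], [[3.4, -3.3, 0.3], [0, 0, 0], 0], [[5.1, -4.9, 0.6], [0, 0, 0], 0], [[6.8, -6.6, 0.9], [0, 0, 0], 0], [[8.5, -8.2, 1.2], [0, 0, 0], 0], [[10.2, -9.8, 1.6], [0, 0, 0], 0], [[11.8, -11.4, 2], [0, 0, 0], 0], [[11.8, -11.4, 2.4], [0, 0, 0], 0]]}}

```text
time: 2.1
tool_pos: [0.5964, 0.2489, 0.1696]
tool_rot: [-0.0, 0.98, 0.198, -0.001]
contact_force: [-0.6, -0.6, -0.2]
gripper_width: -0.001
grasp_force: 0.0
```

{"api": "jog_arm", "payload": {"targets": [[[0, 0, 1], [0, 0, 0], 0], [[0, 0, 1], [0, 0, 0], 0], [[0, 0, 1], [0, 0, 0], 0]]}}

```text
time: 2.48
tool_pos: [0.5965, 0.2452, 0.1469]
tool_rot: [0.0, 0.981, 0.196, 0.0]
contact_force: [-0.1, -0.1, 0.3]
gripper_width: 0.004
grasp_force: 0.0
```

{"api": "jog_arm", "payload": {"targets": [[[0, 0, 0.8], [0, 0, 0], 0], [[0, 0, 1.5], [0, 0, 0], 0], [[0, 0, 2.0], [0, 0, 0], 0], [[0, 0, 2.0], [0, 0, 0], 0]]}}

```text
time: 2.98
tool_pos: [0.595, 0.2454, 0.094]
tool_rot: [0.0, 0.981, 0.196, -0.002]
contact_force: [-0.6, 0.7, 0.1]
gripper_width: 0.0
grasp_force: 0.0
```

```bash
python3 - <<'E'
from h import *
print(state()["tool_pos"],state()["contact_force"])
a,_=grab_frame("scene"); b,_=grab_frame("side")
c=[cv2.resize(i[v-40:v+40,u-40:u+40,::-1],(400,400),interpolation=cv2.INTER_CUBIC) for i,u,v in((a,368,170),(b,272,280))]
cv2.imwrite("pics/hover.png",np.hstack(c))
E
```

```text
[0.595047   0.2453851  0.09400093] [-0.56899852  0.71789909  0.11505352]
```

View pics/hover.png

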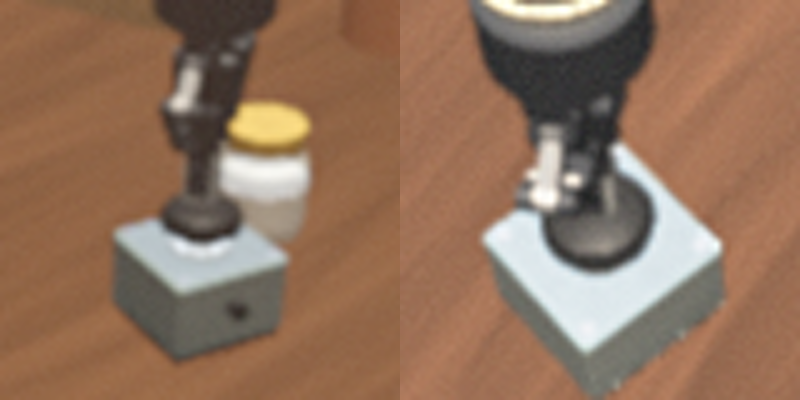

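The shut fingertips stand over the middle of the cap (crop left (203,195), right (605,205)), and the jar is clear. I press down slowly.

{"api": "jog_arm", "payload": {"targets": [[[0, 0, 0.05], [0, 0, 0], 0], [[0, 0, 0.1], [0, 0, 0], 0], [[0, 0, 0.15], [0, 0, 0], 0], [[0, 0, 0.2], [0, 0, 0], 0], [[0, 0, 0.25], [0, 0, 0], 0], [[0, 0, 0.3], [0, 0, 0], 0], [[0, 0, 0.35], [0, 0, 0], 0], [[0, 0, 0.4], [0, 0, 0], 0]]}}

```text
time: 4.08
tool_pos: [0.5964, 0.2458, 0.0865]
tool_rot: [0.0, 0.981, 0.196, 0.0]
contact_force: [-1.9, -1.2, 3.7]
gripper_width: 0.002
grasp_force: 1.8
```

In contact at about 4 N and moving the cap.

{"api": "jog_arm", "payload": {"targets": [[[0, 0, 0.04], [0, 0, 0], 0], [[0, 0, 0.08], [0, 0, 0], 0], [[0, 0, 0.12], [0, 0, 0], 0], [[0, 0, 0.16], [0, 0, 0], 0], [[0, 0, 0.2], [0, 0, 0], 0], [[0, 0, 0.2], [0, 0, 0], 0]]}}

```text
time: 4.82
tool_pos: [0.5963, 0.2458, 0.0811]
tool_rot: [-0.0, 0.981, 0.196, 0.0]
contact_force: [-0.5, -1.0, 2.4]
gripper_width: 0.003
grasp_force: 1.3
```

{"api": "jog_arm", "payload": {"targets": [[[0, 0, 0.02], [0, 0, 0], 0], [[0, 0, 0.04], [0, 0, 0], 0], [[0, 0, 0.04], [0, 0, 0], 0]]}}

```text
time: 5.2
tool_pos: [0.5964, 0.2458, 0.0803]
tool_rot: [-0.0, 0.981, 0.196, 0.0]
contact_force: [-2.8, -0.3, 3.5]
gripper_width: 0.004
grasp_force: 1.6
```

{"api": "jog_arm", "payload": {"targets": [[[0, 0, 0.02], [0, 0, 0], 0], [[0, 0, 0.04], [0, 0, 0], 0], [[0, 0, 0.04], [0, 0, 0], 0]]}}

```text
time: 5.58
tool_pos: [0.5964, 0.2458, 0.0801]
tool_rot: [0.0, 0.981, 0.196, -0.0]
contact_force: [-2.7, -0.5, 6.3]
gripper_width: 0.003
grasp_force: 3.3
```

{"api": "jog_arm", "payload": {"targets": [[[0, 0, 0.02], [0, 0, 0], 0], [[0, 0, 0.04], [0, 0, 0], 0], [[0, 0, 0.04], [0, 0, 0], 0]]}}

```text
time: 5.95
tool_pos: [0.5965, 0.2458, 0.08]
tool_rot: [0.0, 0.981, 0.196, -0.0]
contact_force: [-5.3, -1.4, 9.8]
gripper_width: 0.004
grasp_force: 5.3
```

Hard stop reached: the position holds at 80.0 mm while the force rises to 9.8 N. I lift straight up and travel to the square button.

{"api": "jog_arm", "payload": {"targets": [[[0, 0, -0.1], [0, 0, 0], 0], [[0, 0, -0.4], [0, 0, 0], 0], [[0, 0, -1.2], [0, 0, 0], 0], [[0, 0, -2.2], [0, 0, 0], 0], [[0, 0, -3.2], [0, 0, 0], 0], [[0, 0, -3.4], [0, 0, 0], 0]]}}

```text
time: 6.7
tool_pos: [0.5981, 0.2463, 0.1671]
tool_rot: [-0.0, 0.981, 0.196, 0.003]
contact_force: [0.2, -0.5, -0.7]
gripper_width: -0.004
grasp_force: 0.0
```

{"api": "jog_arm", "payload": {"targets": [[[-0.7, 1.8, 0], [0, 0, 0], 0], [[-1.6, 4, 0], [0, 0, 0], 0], [[-2.5, 6.2, 0], [0, 0, 0], 0], [[-3.4, 8.4, 0], [0, 0, 0], 0], [[-4.3, 10.7, 0], [0, 0, 0], 0], [[-5.2, 12.9, 0], [0, 0, 0], 0], [[-6.1, 15.1, 0], [0, 0, 0], 0], [[-6.8, 16.8, 0], [0, 0, 0], 0]]}}

```text
time: 7.7
tool_pos: [0.6003, -0.2096, 0.1628]
tool_rot: [-0.0, 0.981, 0.195, -0.0]
contact_force: [0.2, -0.1, -0.8]
gripper_width: 0.004
grasp_force: 0.0
```

{"api": "jog_arm", "payload": {"targets": [[[-0.3, 0.9, 0], [0, 0, 0], 0], [[-0.3, 0.9, 1], [0, 0, 0], 0], [[-0.3, 0.9, 1.5], [0, 0, 0], 0], [[-0.3, 0.9, 1.5], [0, 0, 0], 0]]}}

```text
time: 8.2
tool_pos: [0.6018, -0.2295, 0.1239]
tool_rot: [-0.001, 0.98, 0.197, -0.001]
contact_force: [0.2, -0.3, 0.4]
gripper_width: 0.001
grasp_force: 0.0
```

```bash
python3 - <<'E'
from h import *
s=state();print(s["tool_pos"],s["time"])
for n in("scene","side"):
    im,D=grab_frame(n); P=cloud(n,D)
    for k,c0 in(("stop",(.597,.2457)),("start",(.537,-.009))):
        r=np.hypot(P[...,0]-c0[0],P[...,1]-c0[1])
        b=(np.abs(P[...,2]-.06)<.006)&(r<.075); (cx,cy),(w,h),a=cv2.minAreaRect(P[b][:,:2].astype(np.float32))
        print(n,k,"box",round(cx,4),round(cy,4),round(a,1),"z",np.median(P[r<.012][:,2]).round(4))
    z=np.load(n+".npz"); r=np.hypot(*(cloud(n,z["D"])[...,:2]-np.array((.597,.2457))).transpose(2,0,1)); print("  stop z before",np.median(cloud(n,z["D"])[r<.012][:,2]).round(4))
    u,v=((247,235),(364,165))[n=="side"]; cv2.imwrite(f"pics/a_{n}.png",cv2.resize(im[v-45:v+45,u-45:u+45,::-1],(400,400),interpolation=cv2.INTER_CUBIC))
cv2.imwrite("pics/ack.png",np.hstack([cv2.imread("pics/a_scene.png"),cv2.imread("pics/a_side.png")]))
E
```

```text
[ 0.60180203 -0.22954903  0.12388388] 8.2
scene stop box 0.5989 0.2428 71.3 z 0.0808
scene start box 0.5396 -0.0107 12.6 z 0.0768
  stop z before 0.0907
side stop box 0.5956 0.2471 72.2 z 0.0818
side start box 0.5357 -0.0085 10.1 z 0.0773
  stop z before 0.0921
```

View pics/ack.png

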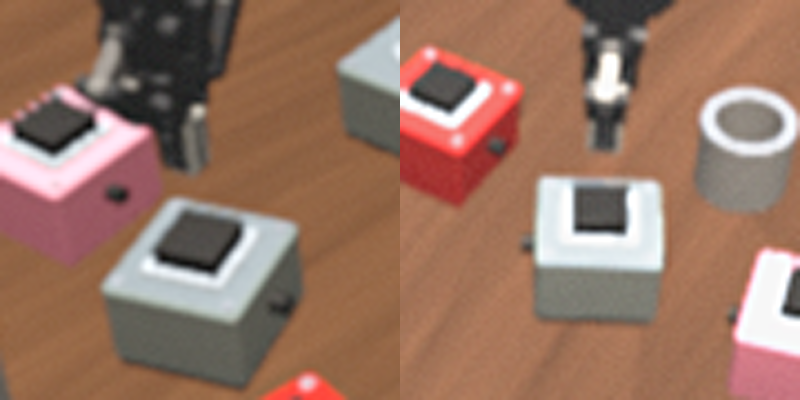

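The stop cap now reads about 10 mm lower, the stop and start stations haven't moved, and the fingertips (crop left (190,160), right (603,140)) hang above the grey station's square key. I descend and press.

{"api": "jog_arm", "payload": {"targets": [[[0, 0, 0.8], [0, 0, 0], 0], [[0, 0, 1.4], [0, 0, 0], 0], [[0, 0, 1.75], [0, 0, 0], 0], [[0, 0, 1.75], [0, 0, 0], 0], [[0, 0, 1.75], [0, 0, 0], 0]]}}

```text
time: 8.93
tool_pos: [0.603, -0.2312, 0.0825]
tool_rot: [0.0, 0.981, 0.196, 0.0]
contact_force: [0.1, 0.3, -0.8]
gripper_width: 0.001
grasp_force: 0.0
```

{"api": "jog_arm", "payload": {"targets": [[[0, 0, 0.07], [0, 0, 0], 0], [[0, 0, 0.14], [0, 0, 0], 0], [[0, 0, 0.21], [0, 0, 0], 0], [[0, 0, 0.28], [0, 0, 0], 0], [[0, 0, 0.35], [0, 0, 0], 0], [[0, 0, 0.42], [0, 0, 0], 0], [[0, 0, 0.48], [0, 0, 0], 0], [[0, 0, 0.52], [0, 0, 0], 0]]}}

```text
time: 9.93
tool_pos: [0.6028, -0.231, 0.0693]
tool_rot: [0.0, 0.981, 0.196, 0.0]
contact_force: [-1.7, -0.2, 3.8]
gripper_width: 0.0
grasp_force: 1.8
```

{"api": "jog_arm", "payload": {"targets": [[[0, 0, 0.08], [0, 0, 0], 0], [[0, 0, 0.15], [0, 0, 0], 0], [[0, 0, 0.2], [0, 0, 0], 0], [[0, 0, 0.2], [0, 0, 0], 0], [[0, 0, 0.2], [0, 0, 0], 0]]}}

```text
time: 10.55
tool_pos: [0.6029, -0.231, 0.0659]
tool_rot: [0.0, 0.981, 0.196, -0.0]
contact_force: [-5.4, 2.7, 12.5]
gripper_width: 0.001
grasp_force: 5.9
```

Fully down at 65.9 mm and 12.5 N. I hold a little longer, then release and clear.

{"api": "jog_arm", "payload": {"targets": [[[0, 0, 0], [0, 0, 0], 0], [[0, 0, -0.1], [0, 0, 0], 0], [[0, 0, -0.3], [0, 0, 0], 0], [[0, 0, -0.8], [0, 0, 0], 0], [[0, 0, -1.8], [0, 0, 0], 0], [[0, 0, -3.5], [0, 0, 0], 0], [[0, 0, -5], [0, 0, 0], 0], [[0, 0, -6], [0, 0, 0], 0]]}}

```text
time: 11.55
tool_pos: [0.6033, -0.2312, 0.2167]
tool_rot: [0.001, 0.981, 0.196, 0.001]
contact_force: [0.7, 0.1, -0.6]
gripper_width: 0.003
grasp_force: 0.0
```

{"api": "jog_arm", "payload": {"targets": [[[-1.5, 0, 0], [0, 0, 0], 0], [[-3, 0, 0], [0, 0, 0], 0], [[-3, 0, 0], [0, 0, 0], 0], [[-3, 0, 0], [0, 0, 0], 0]]}}

```text
time: 12.05
tool_pos: [0.5337, -0.2597, 0.2142]
tool_rot: [0.0, 0.981, 0.196, 0.0]
contact_force: [-0.1, -0.3, 0.5]
gripper_width: -0.002
grasp_force: 0.0
```

```bash
python3 - <<'E'
from h import *
s=state();print(s["tool_pos"],s["time"],s["contact_force"])
for n in("scene","side"):
    im,D=grab_frame(n); P=cloud(n,D); P0=cloud(n,np.load(n+".npz")["D"])
    for k,c0 in(("stop",(.597,.2457)),("ack",(.602,-.230)),("start",(.537,-.009))):
        o=[]
        for Q in(P0,P):
            r=np.hypot(Q[...,0]-c0[0],Q[...,1]-c0[1]); b=(np.abs(Q[...,2]-.06)<.006)&(r<.075); (cx,cy),_,a=cv2.minAreaRect(Q[b][:,:2].astype(np.float32))
            o+=[round(cx,4),round(cy,4),round(a,1),float(np.median(Q[r<.01][:,2]).round(4))]
        print(n,k,o[:4],"->",o[4:])
    cv2.imwrite(f"pics/end_{n}.png",im[:,:,::-1])
E
```

```text
[ 0.53374414 -0.259714    0.21418688] 12.05 [-0.08212675 -0.29243846  0.50860146]
scene stop [0.5983, 0.2447, 73.2, 0.0909] -> [0.598, 0.2435, 73.2, 0.0807]
scene ack [0.6033, -0.2316, 27.7, 0.0772] -> [0.6038, -0.231, 28.6, 0.4901]
scene start [0.5391, -0.0099, 11.6, 0.0768] -> [0.5389, -0.0098, 11.9, 0.077]
side stop [0.5957, 0.2464, 72.9, 0.0919] -> [0.5952, 0.2469, 72.1, 0.0822]
side ack [0.6005, -0.2289, 27.8, 0.0776] -> [0.6012, -0.2288, 27.0, 0.0808]
side start [0.5356, -0.0076, 12.2, 0.0781] -> [0.5357, -0.0067, 12.6, 0.0783]
```

View pics/end_scene.png

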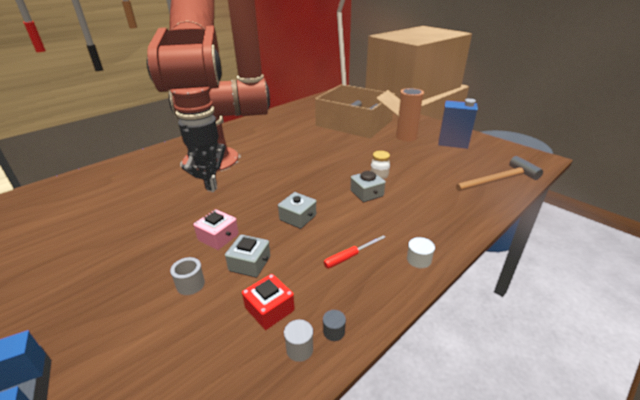

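The stop cap is down at (368,177), the square key is up again at (247,244), everything is in its original place, and the hand is clear at (210,180).

```bash
python3 -c "
from plant import *
print(job_done())"
```

```text
the job is handed in; nothing more can be done
None
```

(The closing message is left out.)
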